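Seat a reagent bottle in the V-block of a label scanner

TASK

Stand the red-capped bottle on the grey metal plate of the label scanner, then push it gently into the blue V-block until it is fully home, centred against both white pads, and press it there for a moment with a light force of about 10 N so that both pads bear (the pads are delicate: half as much again would be too much). Leave it standing there, let go, and leave the other things on the bench alone.

Things in the scene. Friction and masses are not known exactly. Their poses are not given: they have to be found in the camera images.
- red_bottle: white plastic reagent bottle with a red screw cap, 48 mm diameter body, 85 mm tall, about 0.15 kg, loose and standing upright at the start. The body is an upright cylinder of 24 mm radius up to about 47 mm, then a shoulder and the 34 mm cap (67 to 85 mm). Origin at the centre of its underside, z up along its axis
- nest: scanner nest, fixed to the bench: grey metal plate 170 (x) by 120 mm (y), top 10 mm above the bench; blue 90 degree V-block on its rear half (x above +0.028 m, top 54 mm above the bench), black scanner head behind it (top 60 mm). Origin: centre of the plate's underside; x points into the V (push direction), y left of that, z up. The plate in front of the V is bare, flat and slippery
- seat (a point): the point on the plate's top where the centre of the bottle's underside lies when the bottle is home against both pads: at x = 0.025, y = 0, z = 0.010 m in the nest's frame; axes as the nest's
- pad_left: rigid, smooth white plastic pad on the left (+y) face of the V, 5 x 36 x 36 mm, 15 to 51 mm above the bench, face at 45 degrees to the push, 24 mm from the seat's axis. Origin: its centre. Does not give. Slippery (friction about 0.15), but an off-centre or sideways push loads one pad more than the other. Bears up to 10 N (a straight 10 N push puts some 6 N on each)
- pad_right: the same pad on the right (-y) face of the V, mirrored
- orange_vial: loose bystander: clear vial with an orange cap, 38 mm diameter, 66 mm tall, standing near the bottle. Origin at the centre of its underside. Not to be disturbed
- blue_tape: loose bystander: blue roll of tape lying flat, 60 mm diameter, 12 mm high. Not to be disturbed
- lab_timer: loose bystander: white timer with coloured keys, 66 x 62 x 20 mm, lying at the left. Not to be disturbed
Things that resemble listed ones, but are neither listed nor needed, are in the scene too. What is shaped like the red_bottle but green is not meant.

How it is judged (in metres and radians):
On the way, in this order (a step that is already met when the one before it is completed fails the run):
1. the bottle stands upright on the scanner's plate (contact force between red_bottle and nest above 0.3 N and angle between red_bottle's own z axis and vertical below 0.1 rad and horizontal distance between red_bottle and seat below 0.1 m and z of red_bottle in the frame of seat below 0.004 m), for 0.1 s.
2. the bottle is pressed home, each of the two pads bearing at least 2.5 N, for 0.3 s (contact force between red_bottle and pad_left above 2.5 N and contact force between red_bottle and pad_right above 2.5 N and horizontal distance between red_bottle and seat below 0.002 m and angle between red_bottle's own z axis and vertical below 0.06 rad), for 0.3 s.
At the end, for the whole second after the job is handed in: the red-capped bottle stands upright (within 0.05 rad) and at rest on the plate, its centre within 2 mm of the seat, released (horizontal distance between red_bottle and seat below 0.002 m and z of red_bottle in the frame of seat below 0.003 m and angle between red_bottle's own z axis and vertical below 0.05 rad and linear speed of red_bottle below 0.01 m/s); the robot touches nothing.
It fails at once if a pad is loaded with more than 10 N (contact force between anything else and pad_left above 10 N or contact force between anything else and pad_right above 10 N).
It fails at once if the bottle is knocked over (angle between red_bottle's own z axis and vertical above 0.6 rad).
It fails at once if a bystander is moved by more than 20 mm (distance of any of orange_vial, blue_tape, lab_timer from where it was at the start of the episode above 0.02 m).
It also fails if it takes over 64 s, if anything falls off the work surface, if the arm or the gripper's body presses on something with over 40 N, if the wrist force passes 120 N, or if a joint passes its speed limit or range.

ROBOT

A 6-joint arm with a two-finger parallel gripper is mounted at the origin on a cart in front of the work surface, level with it; the furniture and walls round the work are solid. World frame = base frame: x ahead of the robot, y to its left, z up, the work surface at z = 0. Lengths are in mm, angles in rad, forces in N, time in s.
With the tool pointing down it reaches from about 300 to 775 mm from the base axis. Payload 14.6 kg.
Tool frame: the origin (TCP) lies midway between the tips of the shut fingers; the grasp point (between the pads) lies behind it (manip.grip_depth is the z of the grasp point in the tool frame, in mm); z points along the fingers, y is the line along which they close (so a half turn about z gives the same grasp; the last joint's range is limited). The gripper opens to 94 mm and grips with 3 to 60 N. Pads are 16 mm wide; open, the fingers measure 119 mm over their backs; the gripper's body (75 mm by 177 mm) begins 78 mm behind the grasp point.
Start: joints at [-1.315, 0.3, 1.521, -0, 1.321, -0.067], TCP at [174.466, -521.585, 205.446] pointing down, gripper open.
Joint ranges: [-3.03, 3.03], [-0.79, 2.21], [0.23, 2.52], [-1.04, 4.18], [0, 3.07], [-2.55, 2.55]. Speed limits (rad/s): [2.22, 2.22, 2.57, 3.14, 3.14, 3.14].

INTERFACE

Orientations are given as [roll, pitch, yaw] about the fixed x, y, z axes, in that order (R = Rz(yaw) Ry(pitch) Rx(roll)).
In Python, from cell import manip gives the robot as it stands.
- The arm moves only by the shell command python3 -m creep 'ROWS' [OPENING] [FORCE]. ROWS is a JSON object whose key "ticks" holds a list of rows, 1 to 5 of them, each of 6 numbers: dx, dy, dz in cm, then a rotation vector rx, ry, rz in units of 0.05 rad; each row is the pose to reach, as a shift and turn from the pose commanded when the command began, along the tool's axes at that moment; what a row does not reach only later rows make up. A row lasts 1/10 s, in which the tool goes at most 50 mm and 0.15 rad, less where a joint would pass 70% of its speed; a pose out of reach is approached as far as the arm can. OPENING is the finger opening in mm, set as the command begins (- or left out keeps the last). The fingers move at their own pace and stop on an object; FORCE is the grip in N (left out, the last holds). Time passes only in rows, so rows that do not move let the fingers close. It prints the time, the measured TCP pose, the force, the opening and the grip force at its end. Input that does not fit is refused with a message, and nothing moves.
- manip.read_state(): the state, without advancing time (a new reading comes with each control period).
- manip.camera(name): name is "side" or "top" or "wrist"; returns (picture, depth): 480x640x3 uint8, red, green, blue; 480x640 float32, mm along the optical axis (not along the pixel's ray), 0 where there is no reading.
- manip.camera_info(name): a dict with "K" (3x3 intrinsics, pixels), "rvec" (rotation vector, rad) and "tvec" (3), from world to camera coordinates, as OpenCV has them; the wrist camera has in their place "mount" (4x4, takes a point from camera to tool coordinates, whose origin is the TCP and whose axes are the flange's). Camera axes: x right, y down, z forward; pixel columns grow to the right and rows downward; lengths in mm; the calibration is good to about 2 mm. A picture is of the moment at which its call begins: read the wrist's pose just before it. camera_info takes no time and is no camera call.
- manip.sign_off(): hands the job in; it is judged then, once.
The state is a dict: "clock": time; "joints": joint angles; "qd": joint speeds; "effort": joint torques, N m; "eef_pos": TCP position; "eef_rot": TCP orientation; "wrist_force": force on the tool from outside, world axes, zero at the start; "moment": the same for the moment, N m; "finger_gap": finger opening in mm; "finger_force": force on a finger pad.
Only numpy, scipy, OpenCV 4.12 (cv2) and the standard library are available. Lean on these libraries where they do the work, as an engineer would, in place of code of your own. Each camera call takes 0.05 s, during which the arm holds its last target. There are 200 camera calls.

## Working session

There is one attempt and no reset: what is moved stays moved. The work goes in short steps, Python scripts to look and compute and a shell command to move; the robot and the scene stay as the last step left them, time stands still between calls to the robot, and variables do not carry over. Pictures are saved under pics/ and viewed, at most 10 in all, crops included, and the job is handed in when it is done.

```bash
mkdir -p pics; ls
cat > h.py <<'E'
import numpy as np, cv2
from cell import manip
def cam(n):
    i=manip.camera_info(n); K=np.array(i["K"],float)
    if n=="wrist":
        s=manip.read_state(); T=np.eye(4); T[:3,:3]=rot(s["eef_rot"]); T[:3,3]=s["eef_pos"]
        W=T@np.array(i["mount"])
    else:
        R=cv2.Rodrigues(np.array(i["rvec"],float))[0]; t=np.array(i["tvec"],float).ravel()
        W=np.eye(4); W[:3,:3]=R.T; W[:3,3]=-R.T@t
    p,d=manip.camera(n); return p,d,K,W
def rot(r):
    from scipy.spatial.transform import Rotation
    return Rotation.from_euler('xyz',np.array(r,float).ravel()).as_matrix()
def ray(K,W,u,v): return W[:3,:3]@np.linalg.solve(K,[u,v,1.]),W[:3,3]
def onz(K,W,u,v,z):
    d,o=ray(K,W,u,v); return o+d*(z-o[2])/d[2]
def cloud(d,K,W):
    v,u=np.indices(d.shape); x=(u-K[0,2])/K[0,0]*d; y=(v-K[1,2])/K[1,1]*d
    return np.stack([x,y,d],-1)@W[:3,:3].T+W[:3,3]
E
python3 - <<'E'
from h import *
for n in("top","side"):
    p,d,K,W=cam(n); cv2.imwrite(f"pics/{n}0.png",p[...,::-1]); np.savez(f"{n}0.npz",p=p,d=d,K=K,W=W); print(n,K,W.round(3))
print(manip.read_state(),manip.grip_depth,manip.camera_info("wrist"))
E
```

```text
pics
top [[591.8068951    0.         318.60142343]
 [  0.         591.8068951  242.54267433]
 [  0.           0.           1.        ]] [[-1.300000e-02 -9.780000e-01  2.070000e-01  2.885440e+02]
 [-1.000000e+00  1.300000e-02 -0.000000e+00  9.786100e+01]
 [-2.000000e-03 -2.060000e-01 -9.780000e-01  1.199357e+03]
 [ 0.000000e+00  0.000000e+00  0.000000e+00  1.000000e+00]]
side [[548.22434946   0.         323.55354801]
 [  0.         548.22434946 244.68301392]
 [  0.           0.           1.        ]] [[-9.880000e-01 -5.800000e-02  1.420000e-01  3.529770e+02]
 [-1.530000e-01  4.410000e-01 -8.840000e-01  1.177028e+03]
 [-1.100000e-02 -8.960000e-01 -4.450000e-01  5.996990e+02]
 [ 0.000000e+00  0.000000e+00  0.000000e+00  1.000000e+00]]
{'clock': 0.1, 'joints': array([-1.31460087e+00,  3.00438165e-01,  1.52151309e+00, -5.24510132e-06,
        1.32071388e+00, -6.66389621e-02]), 'qd': array([ 0.00032302, -0.00132446, -0.00188651, -0.00102002, -0.0008225 ,
       -0.00204651]), 'effort': array([ 1.63086112e-03, -5.32647514e+01, -3.53283727e+01,  7.09871692e-02,
        2.35209282e-02, -6.51828577e-05]), 'eef_pos': array([ 174.40587762, -521.36453235,  204.9331612 ]), 'eef_rot': array([-3.14052222e+00, -6.63468357e-05,  3.22835683e-01]), 'wrist_force': array([-0.42443767, -1.14317746,  0.00596444]), 'moment': array([ 0.0077829 , -0.00077193, -0.00333333]), 'finger_force': 0.0, 'finger_gap': 93.96256670861096} -18.8 {'K': array([[392.03453574,   0.        , 314.7376117 ],
       [  0.        , 392.03453574, 240.95885496],
       [  0.        ,   0.        ,   1.        ]]), 'mount': array([[ 1.85286617e-04, -9.61374677e-01, -2.75242978e-01,
         8.10302860e+01],
       [ 9.99999343e-01,  4.89482258e-04, -1.03650002e-03,
        -8.00032649e-01],
       [ 1.13119143e-03, -2.75242605e-01,  9.61374136e-01,
        -1.78304016e+02],
       [ 0.00000000e+00,  0.00000000e+00,  0.00000000e+00,
         1.00000000e+00]])}
```

View pics/top0.png

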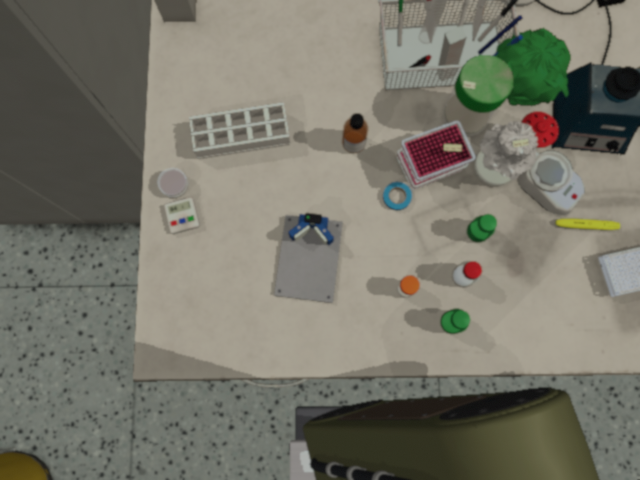

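View pics/side0.png

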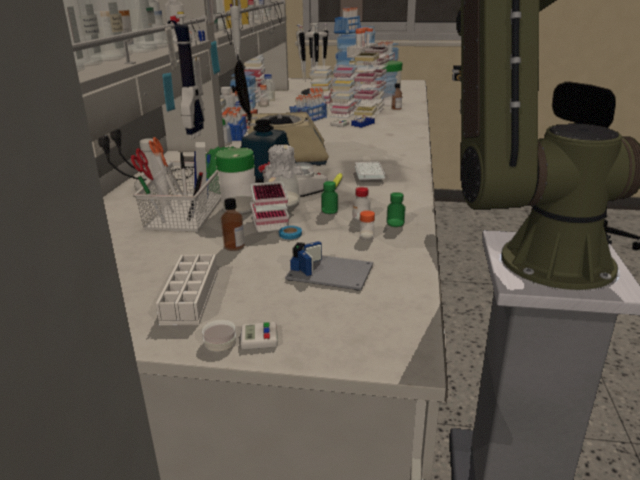

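The top view shows the red cap at about (470,270), the orange vial at (409,286), green lookalikes at (482,228) and (455,320), and the plate centred at (308,258). The V is at (312,228) and opens toward the robot. The side view shows the cap at (362,192) and the plate at (330,270). Next I'll measure these.

Run:
```python
from h import *
D={n:dict(np.load(n+"0.npz")) for n in("top","side")}
def blob(n,lo,hi,box,lo2=None):
    q=D[n]; hsv=cv2.cvtColor(q["p"],cv2.COLOR_RGB2HSV); m=cv2.inRange(hsv,lo,hi)
    if lo2: m|=cv2.inRange(hsv,*lo2)
    z=np.zeros_like(m); a,b,c,d=box; z[b:d,a:c]=m[b:d,a:c]
    k,l,s,c=cv2.connectedComponentsWithStats(z); i=1+s[1:,4].argmax(); return c[i],s[i],l==i
def two(a,b):
    d1,o1=ray(D["top"]["K"],D["top"]["W"],*a); d2,o2=ray(D["side"]["K"],D["side"]["W"],*b)
    s=np.linalg.lstsq(np.c_[d1,-d2],o2-o1,rcond=None)[0]; p,q=o1+s[0]*d1,o2+s[1]*d2
    return ((p+q)/2).round(1),np.linalg.norm(p-q).round(1)
R=dict(lo=(0,150,60),hi=(5,255,255),lo2=((170,150,60),(180,255,255)))
for nm,kw,bt,bs in [("red",R,(450,255,490,290),(345,180,375,205)),("orange",dict(lo=(6,150,80),hi=(18,255,255)),(395,270,425,300),(355,205,380,230)),
  ("blueV",dict(lo=(100,120,40),hi=(125,255,255)),(280,205,340,250),(285,235,330,280))]:
    a=blob("top",box=bt,**kw); b=blob("side",box=bs,**kw)
    print(nm,a[0].round(1),a[1],b[0].round(1),b[1],two(a[0],b[0]))
    for n,x in(("top",a),("side",b)):
        c=cloud(*[D[n][k] for k in("d","K","W")])[x[2]]; c=c[np.isfinite(c).all(1)]
        print("  ",n,np.median(c,0).round(1),"z5/95",np.percentile(c[:,2],[5,95]).round(1), np.median(c[c[:,2]>np.percentile(c[:,2],60)],0).round(1))
# plate via top depth
q=D["top"]; c=cloud(q["d"],q["K"],q["W"]); 
sub=np.zeros(c.shape[:2],bool); sub[200:310,265:350]=1
print("bench z",np.median(c[310:340,250:350,2]))
hsv=cv2.cvtColor(q["p"],cv2.COLOR_RGB2HSV); m=((hsv[...,1]<40)&(hsv[...,2]<150)&sub).astype(np.uint8)
k,l,s,ce=cv2.connectedComponentsWithStats(m); i=1+s[1:,4].argmax(); print("plate",s[i],"z",np.median(c[l==i][:,2]))
h=cv2.convexHull(np.argwhere(l==i)[:,::-1].astype(np.int32)); P=np.array([onz(q["K"],q["W"],*x[0],10)[:2] for x in h],np.float32)
r=cv2.minAreaRect(P); print(r,cv2.boxPoints(r))
cr=q["p"][195:310,265:350,::-1]; cr2=D["side"]["p"][230:295,275:385,::-1]
cv2.imwrite("pics/crop.png",np.hstack([cv2.resize(cr,(425,575),interpolation=2),cv2.resize(cr2,(370,575*0+219),interpolation=2) if 0 else np.zeros((575,1,3),np.uint8)]))
```

```text
red [472.1 269.7] [464 262  17  17 224] [361.5 191.6] [356 188  12   9  91] (array([ 468.7, -197. ,   74.1]), np.float64(0.3))
   top [ 466.6 -194.5   85.2] z5/95 [81.4 88.7] [ 467.9 -194.1   86.9]
   side [ 466.9 -182.3   79.9] z5/95 [70.1 86.1] [ 466.5 -185.3   84.5]
orange [409.4 284.7] [401 276  18  18 262] [366.9 216.1] [360 211  14  11 134] (array([443.9, -77.9,  55.5]), np.float64(0.1))
   top [442.  -76.3  66.1] z5/95 [62.2 70. ] [441.9 -77.6  68. ]
   side [442.8 -61.8  63.2] z5/95 [51.2 67.6] [443.7 -69.1  66.2]
blueV [322.  223.4] [315 218  12  13  88] [301.5 262.9] [291 250  20  25 332] (array([580.2,  90. ,   3.4]), np.float64(2.5))
   top [569.4  90.1  52. ] z5/95 [34.4 58.1] [567.2  94.3  55.8]
   side [566.8 144.6  34.2] z5/95 [15.2 54.4] [560.3 150.4  48.4]
bench z -0.05255653237145452
plate [ 266  212   79   92 5173] z 9.910894763044098
((514.697265625, 131.6366729736328), (159.08824157714844, 184.9437255859375), 81.97355651855469) [[412.02454  65.78364]
 [595.1565   39.95993]
 [617.37    197.48972]
 [434.23804 223.31342]]
```

View pics/crop.png

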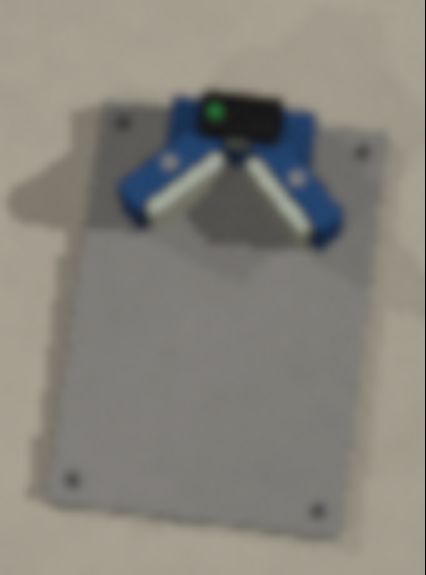

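```bash
cat >> h.py <<'E'
def go(x,y,z,yaw=None):
    "tool-axes shift and rz to world target"
    s=manip.read_state(); R=rot(s["eef_rot"]); 
    d=R.T@(np.array([x,y,z])-s["eef_pos"]); 
    y0=np.arctan2(R[1,0],R[0,0]); print("tilt",np.round(R[:,2],4)); print("shift",d.round(2),"rz",None if yaw is None else round(y0-yaw,4))
E
python3 - <<'E'
from h import *
q=np.load("top0.npz"); K,W=q["K"],q["W"]
f=lambda x,y,z=10: onz(K,W,265+x/5-.4,195+y/5-.4,z)[:2]
S=[f(*a) for a in((122,122),(362,152),(72,480),(318,511))]; print("screws",np.round(S,1),np.mean(S,0))
ax=(S[0]+S[1]-S[2]-S[3]); print("yaw",np.arctan2(ax[1],ax[0]),"sizes",np.linalg.norm(ax)/2,np.linalg.norm(S[0]-S[1]))
go(468.7,-197,205,-.14)
E
```

```text
screws [[590.2 158.2]
 [576.1  59.1]
 [441.4 178.8]
 [427.6  79.7]] [508.83883055 118.94307496]
yaw -0.13751507531042 sizes 150.07247102921906 100.17520978467411
tilt [-3.e-04  1.e-03 -1.e+00]
shift [ 3.8200e+02 -2.1424e+02  1.9000e-01] rz 0.4628
```

The screws span 150 x 100 mm, which fits a 170 x 120 mm plate. The nest centre is about (508.8, 118.9) and its yaw is -0.1375. I'll go above the bottle.

Careful with the scale: shifts go in cm and turns go in units of 0.05 rad. That gives: 120 mm is 12, 200 mm is 20, 0.46 rad is 9.2.

```bash
python3 -m creep '{"ticks":[[4, -2, 0, 0, 0, 2], [8, -4.3, 0, 0, 0, 4], [12, -6.6, 0, 0, 0, 6], [16, -8.9, 0, 0, 0, 8], [20, -11.2, 0, 0, 0, 9.2]]}' 80
python3 - <<'E'
from h import *
go(468.7,-197,205,-.1375)
E
```

```text
clock: 0.6
eef_pos: [329.4, -350.3, 205.3]
eef_rot: [-3.141, 0.0, -0.141]
wrist_force: [0.5, 0.2, -0.7]
finger_gap: 80.4
finger_force: 0.0
tilt [-2.e-04  3.e-04 -1.e+00]
shift [ 116.32 -171.37    0.28] rz -0.0039
```

Scaled: -171 mm is -17.1, -155 mm is -15.5, -0.004 rad is -0.08.

```bash
python3 -m creep '{"ticks":[[2.6, -4, 0, 0, 0, -0.08], [5.2, -8, 0, 0, 0, -0.08], [8, -12, 0, 0, 0, -0.08], [10.5, -15.5, 0, 0, 0, -0.08], [11.6, -17.1, 0, 0, 0, -0.08]]}'
python3 -m creep '{"ticks":[[0, 0, 0, 0, 0, 0], [0, 0, 0, 0, 0, 0]]}'
python3 - <<'E'
from h import *
p,d,K,W=cam("wrist"); cv2.imwrite("pics/w1.png",p[...,::-1]); np.savez("w1.npz",p=p,d=d,K=K,W=W)
hsv=cv2.cvtColor(p,cv2.COLOR_RGB2HSV); m=cv2.inRange(hsv,(0,150,60),(5,255,255))|cv2.inRange(hsv,(170,150,60),(180,255,255))
c=cloud(d,K,W); k,l,s,ce=cv2.connectedComponentsWithStats(m)
for i in range(1,k):
    if s[i,4]>150:
        q=c[l==i]; t=np.percentile(q[:,2],90); top=q[(q[:,2]>t-3)]; print(ce[i],s[i],"topz",t,(top.min(0)+top.max(0))/2,np.ptp(top,axis=0))
E
```

```text
clock: 1.1
eef_pos: [468.5, -195.8, 205.2]
eef_rot: [-3.141, 0.0, -0.131]
wrist_force: [-0.3, -0.5, 0.5]
finger_gap: 80.0
finger_force: 0.0
clock: 1.3
eef_pos: [466.6, -198.5, 205.1]
eef_rot: [-3.142, 0.001, -0.133]
wrist_force: [-0.1, -0.2, -0.1]
finger_gap: 80.1
finger_force: 0.0
[312.04069767 231.21584302] [ 291  211   42   42 1376] topz 84.86574992773191 [ 499.46310788 -195.1823927   232.64636658] [ 94.53401426  32.33123419 301.44845122]
```

View pics/w1.png

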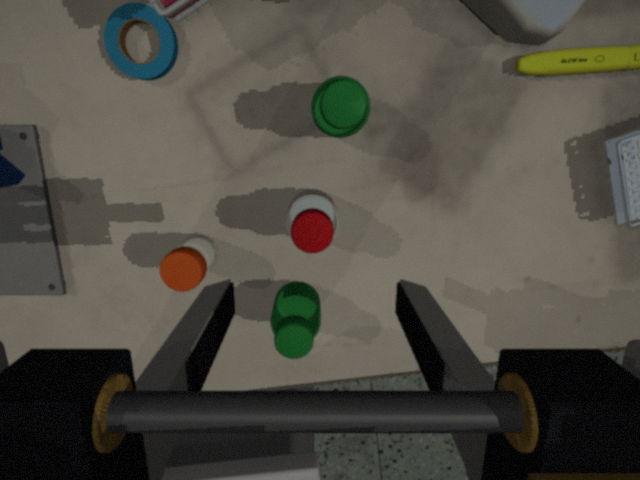

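The wrist view shows the red cap at (312,231), the orange vial at (184,269), and green bottles ahead at (340,105) and behind at (295,320). Next I'll compute the cap centre at z=85 and the distance to the green one behind.

Run:
```python
from h import *
q=np.load("w1.npz"); K,W,d,p=q["K"],q["W"],q["d"],q["p"]
print("cap", onz(K,W,311.5,231.5,85), "diam px->mm",42/K[0,0]*d[231,312], "orange",onz(K,W,184,269,66),"g",onz(K,W,294,338,85),onz(K,W,342,107,85))
c=cloud(d,K,W); hsv=cv2.cvtColor(p,cv2.COLOR_RGB2HSV); m=(hsv[...,1]>150)&((hsv[...,0]<5)|(hsv[...,0]>170))&(abs(c[...,2]-85)<2)
t=c[m]; print(len(t),(t.min(0)+t.max(0))/2,t.mean(0),np.ptp(t,axis=0))
# plate corners/screws of nest visible? seat later
go(0,0,0,-.1375)
```

```text
cap [ 469.71827327 -195.00956235   85.        ] diam px->mm 33.13713009900415 orange [446.23332136 -80.97899875  66.        ] g [ 378.69757174 -167.6241558    85.        ] [ 558.74490612 -229.25985449   85.        ]
1214 [ 468.65425853 -195.1823927    84.51633799] [ 469.00307342 -195.02596033   84.09604629] [32.91631557 32.33123419  3.0008122 ]
tilt [-5.e-04  1.e-04 -1.e+00]
shift [-488.57 -135.07  205.51] rz 0.0039
```

Run:
```python
from h import *
go(469,-195.3,13,-.1375)
```

```text
tilt [-5.e-04  1.e-04 -1.e+00]
shift [  2.25  -3.97 192.25] rz 0.0039
```

Scaled: 192 mm is 19.2, 150 mm is 15, 0.004 rad is 0.08.

```bash
python3 -m creep '{"ticks":[[0.22, -0.35, 2, 0, 0, 0.08], [0.22, -0.35, 6, 0, 0, 0.08], [0.22, -0.35, 10.5, 0, 0, 0.08], [0.22, -0.35, 15, 0, 0, 0.08], [0.22, -0.35, 19.2, 0, 0, 0.08]]}'
python3 -m creep '{"ticks":[[0, 0, 0, 0, 0, 0], [0, 0, 0, 0, 0, 0], [0, 0, 0, 0, 0, 0]]}'
python3 - <<'E'
from h import *
go(469,-195.3,13,-.1375)
E
```

```text
clock: 1.85
eef_pos: [468.5, -196.2, 11.8]
eef_rot: [3.142, -0.0, -0.139]
wrist_force: [0.9, 0.0, -0.8]
finger_gap: 80.2
finger_force: 0.0
clock: 2.15
eef_pos: [470.6, -196.3, 15.9]
eef_rot: [3.14, -0.003, -0.138]
wrist_force: [1.2, -0.3, 1.1]
finger_gap: 79.6
finger_force: 0.0
tilt [ 0.0032 -0.0016 -1.    ]
shift [-1.7  -0.75  2.89] rz -0.0004
```

```bash
python3 -m creep '{"ticks":[[-0.1, 0, 0.1, 0, 0, 0], [-0.1, 0, 0.1, 0, 0, 0], [-0.1, 0, 0.1, 0, 0, 0], [-0.1, 0, 0.1, 0, 0, 0], [-0.1, 0, 0.1, 0, 0, 0]]}' 40 15
python3 -m creep '{"ticks":[[0, 0, 0, 0, 0, 0], [0, 0, 0, 0, 0, 0], [0, 0, 0, 0, 0, 0], [0, 0, 0, 0, 0, 0], [0, 0, 0, 0, 0, 0]]}'
python3 - <<'E'
from h import *
s=manip.read_state(); print(s["eef_pos"],s["eef_rot"],s["finger_gap"],s["wrist_force"])
E
```

```text
clock: 2.65
eef_pos: [468.7, -195.2, 12.7]
eef_rot: [3.141, -0.0, -0.137]
wrist_force: [-0.5, 0.3, 2.7]
finger_gap: 47.0
finger_force: 15.0
clock: 3.15
eef_pos: [468.7, -195.2, 12.7]
eef_rot: [3.141, -0.0, -0.137]
wrist_force: [-0.6, -0.2, 5.5]
finger_gap: 46.9
finger_force: 15.0
[ 468.72680574 -195.18410226   12.66082329] [ 3.14142276e+00 -4.20248706e-04 -1.37171983e-01] 46.8914040873636 [-0.58175968 -0.19973421  5.46793492]
```

```bash
python3 -m creep '{"ticks":[[0, 0, -1, 0, 0, 0], [0, 0, -3.5, 0, 0, 0], [0, 0, -7, 0, 0, 0], [0, 0, -10, 0, 0, 0], [0, 0, -12, 0, 0, 0]]}'
python3 -m creep '{"ticks":[[0, 0, 0, 0, 0, 0], [0, 0, 0, 0, 0, 0]]}'
python3 - <<'E'
from h import *
s=manip.read_state(); print(s["finger_gap"],s["wrist_force"])
go(479.1,123,132.7,-.1375)
E
```

```text
clock: 3.65
eef_pos: [468.8, -195.1, 134.9]
eef_rot: [3.141, -0.002, -0.137]
wrist_force: [0.0, 0.1, -1.8]
finger_gap: 47.3
finger_force: 15.0
clock: 3.85
eef_pos: [468.3, -194.9, 131.9]
eef_rot: [-3.141, 0.0, -0.137]
wrist_force: [0.2, 0.1, -1.7]
finger_gap: 46.9
finger_force: 15.0
46.890160937951755 [ 0.21148518  0.14008776 -1.68677054]
tilt [-4.e-04  3.e-04 -1.e+00]
shift [ -32.73 -316.37   -0.73] rz 0.0003
```

```bash
python3 -m creep '{"ticks":[[-0.2, -2, 0, 0, 0, 0], [-0.5, -5, 0, 0, 0, 0], [-0.8, -8.5, 0, 0, 0, 0], [-1.2, -12, 0, 0, 0, 0], [-1.6, -15.5, 0, 0, 0, 0]]}'
python3 -m creep '{"ticks":[[-0.4, -3.5, 0, 0, 0, 0], [-0.8, -7, 0, 0, 0, 0], [-1.1, -10.5, 0, 0, 0, 0], [-1.4, -14, 0, 0, 0, 0], [-1.6, -16.1, 0, 0, 0, 0]]}'
python3 -m creep '{"ticks":[[0, 0, 0, 0, 0, 0], [0, 0, 0, 0, 0, 0], [0, 0, 0, 0, 0, 0]]}'
python3 - <<'E'
from h import *
p,d,K,W=cam("wrist"); cv2.imwrite("pics/w2.png",p[...,::-1]); np.savez("w2.npz",p=p,d=d,K=K,W=W)
E
```

```text
clock: 4.35
eef_pos: [473.0, -37.9, 130.8]
eef_rot: [-3.141, 0.003, -0.138]
wrist_force: [1.0, -0.9, 0.0]
finger_gap: 46.8
finger_force: 15.0
clock: 4.85
eef_pos: [479.1, 124.3, 130.7]
eef_rot: [3.141, 0.003, -0.136]
wrist_force: [-0.0, -0.4, -1.2]
finger_gap: 47.1
finger_force: 15.0
clock: 5.15
eef_pos: [479.8, 121.5, 131.7]
eef_rot: [3.141, 0.001, -0.138]
wrist_force: [-0.5, -0.0, -0.8]
finger_gap: 47.2
finger_force: 15.0
```

View pics/w2.png

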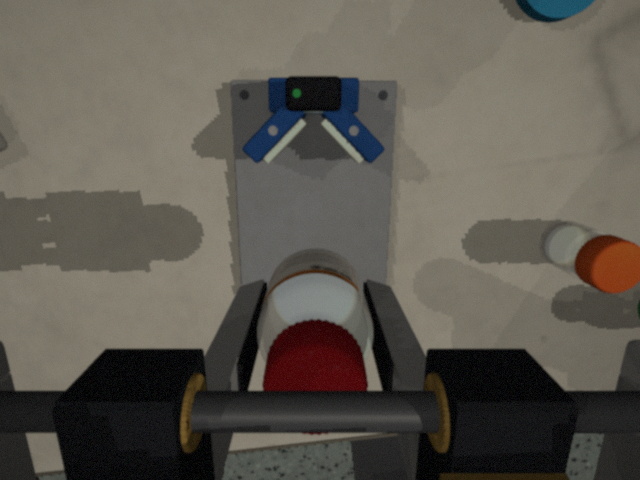

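The bottle hangs upright, aligned with the plate. The rear screws are at (244,95) and (383,95), with the white pads at about (285,141) and (343,141). I'll refine the nest pose from these.

Run:
```python
from h import *
q=np.load("w2.npz"); K,W,d,p=q["K"],q["W"],q["d"],q["p"]
g=p.min(2).astype(np.float32)
def dark(u,v):
    w=255-p[v-9:v+10,u-9:u+10].mean(2); w=np.clip(w-np.median(w)-15,0,None); y,x=np.indices(w.shape); return u-9+(w*x).sum()/w.sum(),v-9+(w*y).sum()/w.sum()
A,B=dark(244,95),dark(383,95); a,b=onz(K,W,*A,10),onz(K,W,*B,10); print(A,B,a,b,np.linalg.norm(a-b))
v=a-b; yaw=np.arctan2(-v[0],v[1]); ux=np.array([np.cos(yaw),np.sin(yaw)]); uy=np.array([-ux[1],ux[0]])
print("yaw",yaw,"centre",(a+b)[:2]/2-75*ux)
N=(a+b)[:2]/2-75*ux
m=((g>140)&(p.max(2)-p.min(2)<60)).astype(np.uint8); m[:115]=0; m[170:]=0; m[:,:250]=0; m[:,380:]=0
k,l,s,c=cv2.connectedComponentsWithStats(m)
for i in range(1,k):
    if s[i,4]>60:
        uv=np.argwhere(l==i)[:,::-1]; P=np.array([onz(K,W,*x,51)[:2]-N for x in uv]); L=np.c_[P@ux,P@uy].astype(np.float32); print(s[i],cv2.minAreaRect(L),L.mean(0))
go(479.1,123,22.7+.5,-.1375)
```

```text
(np.float64(243.98838209982787), np.float64(94.49096385542168)) (np.float64(382.38828408501814), np.float64(95.0191809227579)) [589.90127694 158.82774332  10.        ] [575.88312415  60.3201961   10.        ] 99.49997722527038
yaw -0.14135627382241694 centre [508.64026353 120.14041896]
tilt [-9.e-04 -3.e-04 -1.e+00]
shift [ -0.92  -1.54 108.75] rz -0.0009
```

Scaled: -1 mm is -0.1, 106 mm is 10.6.

```bash
python3 -m creep '{"ticks":[[-0.1, -0.2, 2, 0, 0, 0], [-0.1, -0.2, 5, 0, 0, 0], [-0.1, -0.2, 8, 0, 0, 0], [-0.1, -0.2, 9.8, 0, 0, 0], [-0.1, -0.2, 10.6, 0, 0, 0]]}'
python3 -m creep '{"ticks":[[0, 0, 0, 0, 0, 0], [0, 0, 0, 0, 0, 0], [0, 0, 0, 0, 0, 0], [0, 0, 0, 0, 0, 0]]}'
python3 - <<'E'
from h import *
s=manip.read_state(); print(s["eef_pos"],s["wrist_force"],s["finger_gap"])
E
```

```text
clock: 5.7
eef_pos: [478.6, 123.5, 24.8]
eef_rot: [3.141, 0.002, -0.138]
wrist_force: [-0.4, 0.4, -1.3]
finger_gap: 47.3
finger_force: 15.0
clock: 6.1
eef_pos: [479.8, 124.5, 27.3]
eef_rot: [-3.141, -0.001, -0.137]
wrist_force: [0.1, 0.1, -0.8]
finger_gap: 47.0
finger_force: 15.0
[479.81504493 124.48206763  27.26362177] [ 0.12898203  0.11414278 -0.7852104 ] 47.00503499497442
```

```bash
python3 -m creep '{"ticks":[[0, 0, 0.1, 0, 0, 0], [0, 0, 0.2, 0, 0, 0], [0, 0, 0.3, 0, 0, 0], [0, 0, 0.35, 0, 0, 0], [0, 0, 0.35, 0, 0, 0]]}'
python3 -m creep '{"ticks":[[0, 0, 0, 0, 0, 0], [0, 0, 0, 0, 0, 0], [0, 0, 0, 0, 0, 0], [0, 0, 0, 0, 0, 0]]}'
```

```text
clock: 6.6
eef_pos: [479.3, 124.4, 22.8]
eef_rot: [3.142, 0.0, -0.137]
wrist_force: [0.9, 0.4, -0.9]
finger_gap: 47.0
finger_force: 15.0
clock: 7.0
eef_pos: [479.4, 124.4, 23.0]
eef_rot: [3.142, -0.0, -0.137]
wrist_force: [-0.4, 0.0, -1.5]
finger_gap: 47.2
finger_force: 15.0
```

```bash
python3 -m creep '{"ticks":[[0, 0, 0.04, 0, 0, 0], [0, 0, 0.07, 0, 0, 0], [0, 0, 0.1, 0, 0, 0], [0, 0, 0.1, 0, 0, 0], [0, 0, 0.1, 0, 0, 0]]}'
```

```text
clock: 7.5
eef_pos: [479.7, 124.5, 22.6]
eef_rot: [-3.141, -0.001, -0.137]
wrist_force: [-2.5, -0.8, 8.9]
finger_gap: 47.2
finger_force: 15.0
```

Scaled: -0.5 mm is -0.05.

```bash
python3 -m creep '{"ticks":[[0, 0, -0.05, 0, 0, 0], [0, 0, -0.05, 0, 0, 0]]}'; python3 -m creep '{"ticks":[[0, 0, 0, 0, 0, 0], [0, 0, 0, 0, 0, 0], [0, 0, 0, 0, 0, 0], [0, 0, 0, 0, 0, 0], [0, 0, 0, 0, 0, 0]]}' 90
python3 -m creep '{"ticks":[[0, 0, 0, 0, 0, 0], [0, 0, 0, 0, 0, 0]]}'
```

```text
clock: 7.7
eef_pos: [479.6, 124.5, 22.7]
eef_rot: [-3.141, -0.001, -0.137]
wrist_force: [0.0, -0.2, 4.0]
finger_gap: 47.1
finger_force: 15.0
clock: 8.2
eef_pos: [479.3, 124.4, 22.4]
eef_rot: [3.142, 0.0, -0.137]
wrist_force: [-0.3, 0.4, 0.4]
finger_gap: 84.0
finger_force: 0.0
clock: 8.4
eef_pos: [479.4, 124.4, 22.5]
eef_rot: [3.142, -0.0, -0.137]
wrist_force: [-0.7, 0.4, 0.4]
finger_gap: 90.3
finger_force: 0.0
```

Scaled: -60 mm is -6, -50 mm is -5.

```bash
python3 -m creep '{"ticks":[[-0.8, 0, 0, 0, 0, 0], [-2.2, 0, 0, 0, 0, 0], [-3.6, 0, 0, 0, 0, 0], [-5, 0, 0, 0, 0, 0], [-6, 0, 0, 0, 0, 0]]}'
python3 -m creep '{"ticks":[[0, 0, 0, 0, 0, 0], [0, 0, 0, 0, 0, 0], [0, 0, 0, 0, 0, 0], [0, 0, 0, 0, 0, 0], [0, 0, 0, 0, 0, 0]]}' 0 20
python3 -m creep '{"ticks":[[0, 0, 0, 0, 0, 0], [0, 0, 0, 0, 0, 0], [0, 0, 0, 0, 0, 0], [0, 0, 0, 0, 0, 0], [0, 0, 0, 0, 0, 0]]}'
python3 - <<'E'
from h import *
p,d,K,W=cam("wrist"); cv2.imwrite("pics/w3.png",p[...,::-1]); np.savez("w3.npz",p=p,d=d,K=K,W=W)
s=manip.read_state(); print(s["eef_pos"])
E
```

```text
clock: 8.9
eef_pos: [418.7, 132.7, 22.4]
eef_rot: [3.141, 0.0, -0.137]
wrist_force: [-0.6, -0.4, 0.4]
finger_gap: 90.0
finger_force: 0.0
clock: 9.4
eef_pos: [420.1, 132.6, 22.4]
eef_rot: [3.142, 0.0, -0.137]
wrist_force: [-0.3, -0.4, 0.1]
finger_gap: 53.5
finger_force: 0.0
clock: 9.9
eef_pos: [419.9, 132.6, 22.4]
eef_rot: [-3.142, 0.0, -0.137]
wrist_force: [0.1, 0.1, 0.6]
finger_gap: 13.5
finger_force: 0.0
[419.91094859 132.6441258   22.45066009]
```

View pics/w3.png

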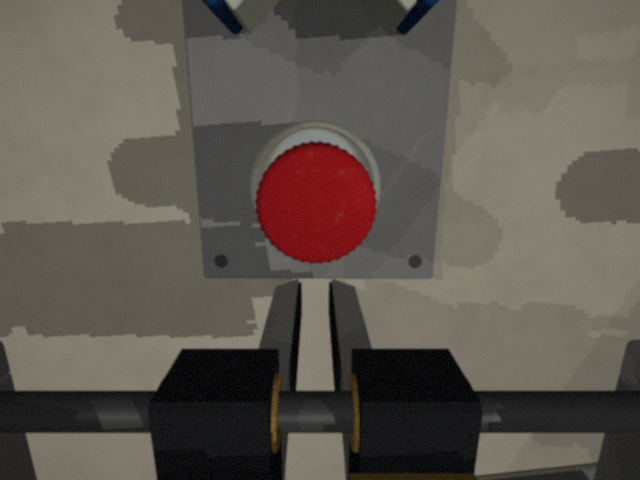

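The bottle stands upright on the plate, cap centred at (316.5,203), front screws at (221,261) and (415,261), and the closing fingers are centred at column 315. I'll compute the lateral offsets in tool axes.

```bash
python3 - <<'E'
from h import *
q=np.load("w3.npz"); K,W,d,p=q["K"],q["W"],q["d"],q["p"]
hsv=cv2.cvtColor(p,cv2.COLOR_RGB2HSV); m=cv2.inRange(hsv,(0,150,60),(5,255,255))|cv2.inRange(hsv,(170,150,60),(180,255,255))
(c,r)=cv2.minEnclosingCircle(np.argwhere(m[130:270,240:390])[:,::-1].astype(np.float32)); c=np.array(c)+[240,130]
def dark(u,v):
    w=255-p[v-9:v+10,u-9:u+10].mean(2); w=np.clip(w-np.median(w)-15,0,None); y,x=np.indices(w.shape); return u-9+(w*x).sum()/w.sum(),v-9+(w*y).sum()/w.sum()
A,B=dark(221,261),dark(415,261); a,b=onz(K,W,*A,10),onz(K,W,*B,10); v=a-b; yaw=np.arctan2(-v[0],v[1])
print(A,B,a,b,np.linalg.norm(v),"yaw",yaw); N=(a+b)/2
ux=np.array([np.cos(-.138),np.sin(-.138)]); uy=np.array([-ux[1],ux[0]])
C=onz(K,W,*c,95); s=manip.read_state(); 
print("cap",c,r,C); print("bottle rel front mid (x,y)",(C-N)[:2]@ux-75,(C-N)[:2]@uy,"tcp",(s["eef_pos"]-N)[:2]@ux-75,(s["eef_pos"]-N)[:2]@uy)
E
python3 -m creep '{"ticks":[[0, 0, 0, 0, 0, 0], [0, 0, 0, 0, 0, 0], [0, 0, 0, 0, 0, 0], [0, 0, 0, 0, 0, 0]]}'
```

```text
(np.float64(220.67877094972067), np.float64(260.6416962925343)) (np.float64(414.6725018234865), np.float64(261.0485047410649)) [441.91104081 179.65516497  10.        ] [428.09993343  80.97157892  10.        ] 99.6453553488391 yaw -0.13905027658397748
cap [315.72891235 202.71686554] 60.30063247680664 [480.59722573 125.22089333  95.        ]
bottle rel front mid (x,y) -29.14116380057561 1.2276442739709816 tcp -90.27166039661688 0.2321545955252331
clock: 10.35
eef_pos: [419.9, 132.6, 22.4]
eef_rot: [3.142, 0.0, -0.137]
wrist_force: [0.7, -0.5, 0.0]
finger_gap: 0.3
finger_force: 0.0
```

Scaled: 25 mm is 2.5, 24 mm is 2.4.

```bash
python3 -m creep '{"ticks":[[0.8, 0, 0, 0, 0, 0], [1.6, 0, 0, 0, 0, 0], [2.2, 0, 0, 0, 0, 0], [2.4, 0, 0, 0, 0, 0], [2.5, 0, 0, 0, 0, 0]]}'
python3 -m creep '{"ticks":[[0.15, 0, 0, 0, 0, 0], [0.3, 0, 0, 0, 0, 0], [0.45, 0, 0, 0, 0, 0], [0.6, 0, 0, 0, 0, 0], [0.75, 0, 0, 0, 0, 0]]}'
python3 -m creep '{"ticks":[[0.2, 0, 0, 0, 0, 0], [0.4, 0, 0, 0, 0, 0], [0.6, 0, 0, 0, 0, 0], [0.8, 0, 0, 0, 0, 0], [1, 0, 0, 0, 0, 0]]}'
python3 -m creep '{"ticks":[[0.2, 0, 0, 0, 0, 0], [0.4, 0, 0, 0, 0, 0], [0.6, 0, 0, 0, 0, 0], [0.8, 0, 0, 0, 0, 0], [1, 0, 0, 0, 0, 0]]}'
python3 -m creep '{"ticks":[[0.2, 0, 0, 0, 0, 0], [0.4, 0, 0, 0, 0, 0], [0.6, 0, 0, 0, 0, 0], [0.8, 0, 0, 0, 0, 0], [1, 0, 0, 0, 0, 0]]}'
python3 - <<'E'
from h import *
p,d,K,W=cam("wrist"); cv2.imwrite("pics/w4.png",p[...,::-1]); np.savez("w4.npz",p=p,d=d,K=K,W=W)
E
```

```text
clock: 10.85
eef_pos: [444.9, 129.1, 22.3]
eef_rot: [3.141, 0.0, -0.137]
wrist_force: [0.7, 0.5, 0.4]
finger_gap: 0.4
finger_force: 0.0
clock: 11.35
eef_pos: [452.2, 128.2, 22.4]
eef_rot: [3.142, 0.0, -0.137]
wrist_force: [-0.9, -0.2, -1.0]
finger_gap: 0.4
finger_force: 0.1
clock: 11.85
eef_pos: [462.2, 126.8, 22.4]
eef_rot: [3.142, 0.0, -0.137]
wrist_force: [-0.5, 0.0, 0.4]
finger_gap: 0.2
finger_force: 0.2
clock: 12.35
eef_pos: [472.1, 125.5, 22.4]
eef_rot: [-3.142, 0.0, -0.137]
wrist_force: [-0.1, 0.4, -0.2]
finger_gap: 0.6
finger_force: 0.2
clock: 12.85
eef_pos: [482.0, 124.1, 22.5]
eef_rot: [-3.142, -0.0, -0.137]
wrist_force: [-1.2, 0.3, 0.5]
finger_gap: 0.6
finger_force: 0.2
```

View pics/w4.png

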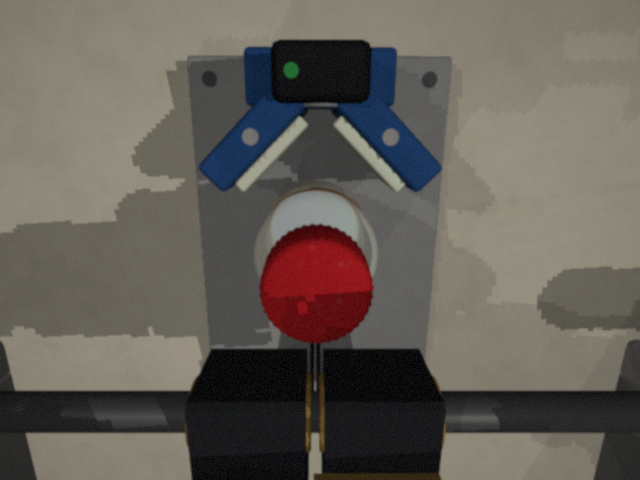

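The bottle is upright at (316,285) and about 15–20 mm short of the pads. The V's midline is near column 320, so the bottle sits about 1.5 mm to the left. I'll drift the push slightly to the right.

```bash
python3 -m creep '{"ticks":[[0.2, 0.03, 0, 0, 0, 0], [0.4, 0.06, 0, 0, 0, 0], [0.6, 0.09, 0, 0, 0, 0], [0.8, 0.12, 0, 0, 0, 0], [1, 0.15, 0, 0, 0, 0]]}'
python3 -m creep '{"ticks":[[0.1, 0, 0, 0, 0, 0], [0.2, 0, 0, 0, 0, 0], [0.3, 0, 0, 0, 0, 0], [0.4, 0, 0, 0, 0, 0], [0.5, 0, 0, 0, 0, 0]]}'
python3 -m creep '{"ticks":[[0.03, 0, 0, 0, 0, 0], [0.06, 0, 0, 0, 0, 0], [0.09, 0, 0, 0, 0, 0], [0.12, 0, 0, 0, 0, 0], [0.15, 0, 0, 0, 0, 0]]}'
python3 - <<'E'
from h import *
q=np.load("w4.npz"); K,W,p=q["K"],q["W"],q["p"]
hsv=cv2.cvtColor(p,cv2.COLOR_RGB2HSV)
def dark(u,v):
    w=255-p[v-9:v+10,u-9:u+10].mean(2); w=np.clip(w-np.median(w)-15,0,None); y,x=np.indices(w.shape); return u-9+(w*x).sum()/w.sum(),v-9+(w*y).sum()/w.sum()
a,b=onz(K,W,*dark(209,79),10),onz(K,W,*dark(430,79),10); N=(a+b)/2; v=a-b; print(np.linalg.norm(v),"yaw",np.arctan2(-v[0],v[1]))
C=onz(K,W,316.5,284,95); ux=np.array([np.cos(-.138),np.sin(-.138)]); uy=np.array([-ux[1],ux[0]])
print("bottle nest x,y at picture",75+(C-N)[:2]@ux,(C-N)[:2]@uy,"V at z51", [((onz(K,W,*t,51)-N)[:2]@uy).round(2) for t in((240,190),(403,190))])
E
```

```text
clock: 13.4
eef_pos: [491.7, 121.2, 22.5]
eef_rot: [-3.142, 0.0, -0.137]
wrist_force: [-1.6, 0.4, 0.4]
finger_gap: 0.2
finger_force: 0.2
clock: 13.9
eef_pos: [496.6, 120.6, 22.5]
eef_rot: [-3.142, 0.0, -0.137]
wrist_force: [-0.8, 0.0, -0.6]
finger_gap: 0.3
finger_force: 0.2
clock: 14.4
eef_pos: [498.0, 120.4, 22.5]
eef_rot: [-3.142, -0.0, -0.137]
wrist_force: [0.3, 0.2, 0.2]
finger_gap: 0.4
finger_force: 0.2
98.51939910542781 yaw -0.14276481398688423
bottle nest x,y at picture 10.759269444937743 1.1407588041637755 V at z51 [np.float64(30.34), np.float64(-32.11)]
```

Scaled: 0.3 mm is 0.03, 1.5 mm is 0.15.

```bash
python3 -m creep '{"ticks":[[0.03, 0, 0, 0, 0, 0], [0.06, 0, 0, 0, 0, 0], [0.09, 0, 0, 0, 0, 0], [0.12, 0, 0, 0, 0, 0], [0.15, 0, 0, 0, 0, 0]]}'
```

```text
clock: 14.9
eef_pos: [499.5, 120.2, 22.5]
eef_rot: [-3.142, -0.0, -0.137]
wrist_force: [-1.1, 0.2, -0.1]
finger_gap: 0.5
finger_force: 0.2
```

Scaled: 1 mm is 0.1, 0.8 mm is 0.08.

```bash
python3 -m creep '{"ticks":[[0.02, 0, 0, 0, 0, 0], [0.04, 0, 0, 0, 0, 0], [0.06, 0, 0, 0, 0, 0], [0.08, 0, 0, 0, 0, 0], [0.1, 0, 0, 0, 0, 0]]}'
```

```text
clock: 15.4
eef_pos: [500.4, 120.0, 22.4]
eef_rot: [3.142, 0.0, -0.137]
wrist_force: [-1.0, -0.1, 0.6]
finger_gap: 0.2
finger_force: 0.5
```

Scaled: 1 mm is 0.1, 0.8 mm is 0.08.

```bash
python3 -m creep '{"ticks":[[0.02, 0, 0, 0, 0, 0], [0.04, 0, 0, 0, 0, 0], [0.06, 0, 0, 0, 0, 0], [0.08, 0, 0, 0, 0, 0], [0.1, 0, 0, 0, 0, 0]]}'
```

```text
clock: 15.9
eef_pos: [501.0, 119.9, 22.4]
eef_rot: [3.141, 0.001, -0.137]
wrist_force: [-6.8, 0.0, 4.6]
finger_gap: 0.6
finger_force: 3.2
```

```bash
python3 -m creep '{"ticks":[[0, 0, 0, 0, 0, 0]]}';python3 -m creep '{"ticks":[[0, 0, 0, 0, 0, 0], [0, 0, 0, 0, 0, 0]]}'
```

```text
clock: 16.0
eef_pos: [501.0, 119.9, 22.4]
eef_rot: [3.141, 0.001, -0.137]
wrist_force: [-5.3, 0.3, 3.2]
finger_gap: 0.4
finger_force: 2.8
clock: 16.2
eef_pos: [501.0, 119.9, 22.4]
eef_rot: [3.141, 0.001, -0.137]
wrist_force: [-6.0, -0.9, 4.0]
finger_gap: 0.2
finger_force: 2.8
```

Run:
```python
from h import *
p,d,K,W=cam("wrist"); cv2.imwrite("pics/w5.png",p[...,::-1])
```

```text
(no output)
```

View pics/w5.png

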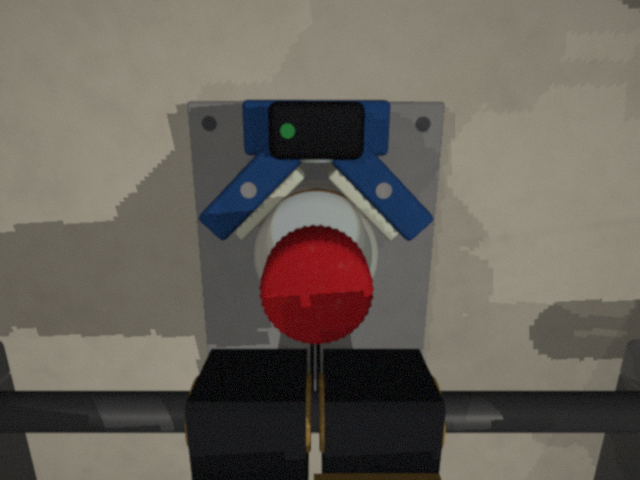

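The bottle sits centred between the pads (cap at column 316, V midline at about 317). The side force is small next to the push, so both pads bear. I'll press to about 10 N.

```bash
python3 -m creep '{"ticks":[[0.01, 0.003, 0, 0, 0, 0], [0.02, 0.006, 0, 0, 0, 0], [0.02, 0.006, 0, 0, 0, 0]]}'
python3 - <<'E'
from h import *
s=manip.read_state(); R=rot(s["eef_rot"]); print(R.T@s["wrist_force"])
E
```

```text
clock: 16.55
eef_pos: [501.1, 119.8, 22.4]
eef_rot: [3.141, 0.001, -0.137]
wrist_force: [-7.4, 0.5, 5.0]
finger_gap: 0.8
finger_force: 3.5
[-7.44768012  0.47518303 -4.96262245]
```

Scaled: 0.15 mm is 0.015, 0.1 mm is 0.01.

```bash
python3 -m creep '{"ticks":[[0.01, 0.002, 0, 0, 0, 0], [0.015, 0.003, 0, 0, 0, 0], [0.015, 0.003, 0, 0, 0, 0], [0.015, 0.003, 0, 0, 0, 0]]}'
python3 - <<'E'
from h import *
s=manip.read_state(); R=rot(s["eef_rot"]); print(R.T@s["wrist_force"])
E
python3 -m creep '{"ticks":[[0, 0, 0, 0, 0, 0], [0, 0, 0, 0, 0, 0], [0, 0, 0, 0, 0, 0]]}'
```

```text
clock: 16.95
eef_pos: [501.1, 119.8, 22.4]
eef_rot: [3.141, 0.002, -0.137]
wrist_force: [-8.4, 0.7, 4.4]
finger_gap: 0.5
finger_force: 4.0
[-8.44135427  0.45550551 -4.40678065]
clock: 17.25
eef_pos: [501.1, 119.8, 22.4]
eef_rot: [3.141, 0.002, -0.137]
wrist_force: [-8.0, -0.4, 5.9]
finger_gap: 0.6
finger_force: 4.0
```

Scaled: 0.2 mm is 0.02, 0.1 mm is 0.01.

```bash
python3 -m creep '{"ticks":[[0.01, 0, 0, 0, 0, 0], [0.02, 0, 0, 0, 0, 0], [0.02, 0, 0, 0, 0, 0], [0.02, 0, 0, 0, 0, 0], [0.02, 0, 0, 0, 0, 0]]}'
python3 -m creep '{"ticks":[[0, 0, 0, 0, 0, 0], [0, 0, 0, 0, 0, 0], [0, 0, 0, 0, 0, 0]]}'
python3 -m creep '{"ticks":[[0, 0, 0, 0, 0, 0], [0, 0, 0, 0, 0, 0], [0, 0, 0, 0, 0, 0]]}'
```

```text
clock: 17.75
eef_pos: [501.1, 119.8, 22.4]
eef_rot: [3.141, 0.002, -0.137]
wrist_force: [-9.3, 0.2, 7.9]
finger_gap: 0.4
finger_force: 4.7
clock: 18.05
eef_pos: [501.1, 119.8, 22.4]
eef_rot: [3.141, 0.002, -0.137]
wrist_force: [-9.1, 0.0, 7.6]
finger_gap: 0.2
finger_force: 4.7
clock: 18.35
eef_pos: [501.1, 119.8, 22.4]
eef_rot: [3.141, 0.002, -0.137]
wrist_force: [-9.0, -0.5, 6.6]
finger_gap: 0.4
finger_force: 4.7
```

```bash
python3 -m creep '{"ticks":[[-0.03, 0, 0, 0, 0, 0], [-0.06, 0, 0, 0, 0, 0], [-0.1, 0, 0, 0, 0, 0], [-0.15, 0, 0, 0, 0, 0], [-0.3, 0, 0, 0, 0, 0]]}'
python3 -m creep '{"ticks":[[-0.5, 0, 0, 0, 0, 0], [-1.5, 0, 0, 0, 0, 0], [-2.5, 0, 0, 0, 0, 0], [-3.5, 0, 0, 0, 0, 0], [-4, 0, 0, 0, 0, 0]]}'
python3 -m creep '{"ticks":[[0, 0, 0, 0, 0, 0], [0, 0, 0, 0, 0, 0]]}'
python3 - <<'E'
from h import *
p,d,K,W=cam("wrist"); a=p[...,::-1]
p,d,K,W=cam("side"); b=cv2.resize(p[180:300,270:400,::-1],(390,360)); q,d,K,W=cam("top"); 
c=cv2.resize(q[195:315,265:395,::-1],(390,360)); a=cv2.resize(a,(320,240)); o=np.zeros((600,780,3),np.uint8); o[:360,:390]=b;o[:360,390:]=c;o[360:,:320]=a; cv2.imwrite("pics/end.png",o)
E
```

```text
clock: 18.85
eef_pos: [499.4, 120.1, 22.5]
eef_rot: [-3.141, -0.001, -0.137]
wrist_force: [-0.2, -0.2, 0.6]
finger_gap: 0.1
finger_force: 0.0
clock: 19.35
eef_pos: [458.2, 125.8, 22.5]
eef_rot: [3.142, 0.0, -0.137]
wrist_force: [-0.1, 0.5, 0.1]
finger_gap: 0.7
finger_force: 0.0
clock: 19.55
eef_pos: [459.6, 125.7, 22.6]
eef_rot: [-3.141, -0.001, -0.137]
wrist_force: [-0.5, 0.0, -0.3]
finger_gap: 0.5
finger_force: 0.0
```

View pics/end.png

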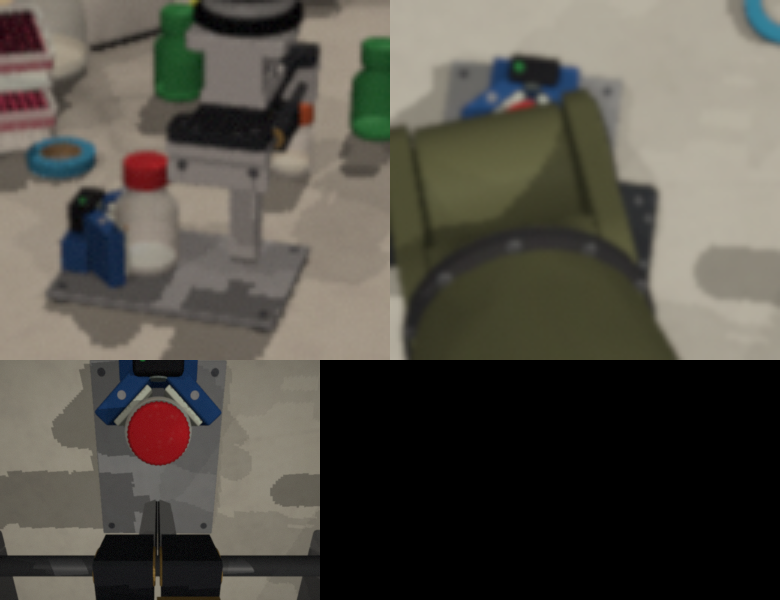

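The bottle is upright and seated in the V, with the cap centre level with the V's midline (column 158 of the small wrist view). The fingers are 40 mm clear and the bystanders are in place.

```bash
python3 -c "
from cell import manip; print(manip.sign_off())"
```

```text
the job is handed in; nothing more can be done
None
```

I stood the red-capped bottle on the plate, pushed it home in the V-block, held it there at about 9 N, released it and handed the job in. It looked upright and centred in the last pictures; the sign-off gave no verdict, and I inferred the load on each pad from the wrist force.

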